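Seat a spacer block in a corner locator by pushing

TASK

Push the aluminium spacer block gently with your fingertips across the blue plate until it sits fully home in the corner, flush against both the steel rail at the back and the brass end stop on the right. Only push it: do not pinch it, lift it or tip it, do not press hard, and leave the round puck and everything else where it is. Let go and end clear of everything.

Things in the scene. Friction and masses are not known exactly. Their poses are not given: they have to be found in the camera images.
- block: the workpiece: loose bare aluminium spacer block, about 0.1 kg, a box 36 (its x) x 46 (its y) x 26 (its z, upright) mm; origin at the centre of its underside. It lies flat on the blue plate, turned up to 0.35 rad from the fixture's axes; it slides with under 2 N; over 35 N from the fingers is too hard. Home, its 46 mm far face meets the rail, its right end the stop
- fixture: locating fixture, fixed: blue plate 104 (x, away from the robot) x 170 (y, to the left) x 10 mm thick, with a steel rail along its y near the far edge; origin at the centre of the plate's underside, on the table; yaw up to 0.2 rad. The rail's near face, which the block must meet, is the plane x = +0.030 in this frame; rail 14 mm wide, 160 mm long, its top 12 mm above the plate
- end_stop: brass end stop, a fixed bar 40 x 16 x 12 mm on the plate, parallel to the fixture's x; its place along the rail varies. Origin on the plate's top, midway across its 16 mm width; the bar reaches from x = -0.010 to +0.030 in its own frame (far end at the rail). Its left face, which the block must meet, is the plane y = +0.008 in its own frame; 12 mm high
- puck: loose turned steel setting puck with a bore, 30 mm in diameter, 20 mm high, standing on the front right part of the blue plate, origin at the centre of its underside; bystander, leave it. A block pushed to the right before it is back near the rail would hit it
- grease_tub: round white tub with a blue lid, 62 mm in diameter, 42 mm high, on the table to the right of the fixture; bystander. Near it, over the table at about x = 0.525, y = -0.36, the spindle of a fixed overhead driver hangs down to 0.46 m above the table: keep wrist and forearm clear of it
- lock_bottle: small upright bottle with an orange nozzle, 22 x 36 x 98 mm, on the table left of the fixture, in front of the grey control box; bystander, tips easily. Behind that box stands a tall blue column (x 0.60 to 0.77, y 0.15 to 0.25, 0.84 m high): an arm coming from the left must keep clear
- hex_key: black L-shaped hex key, 38 x 94 x 8 mm, lying on the table right of the fixture; bystander
- stud: bare steel threaded stud, 12 x 40 x 10 mm, lying on the table behind the fixture; bystander
- connector: black moulded connector with a yellow tab, 22 x 58 x 19 mm, lying on the table right of the fixture; bystander
There are look-alikes about, which are no part of the job. Of the things like the block, leave any that is black; of the rest the smaller one is meant.

How it is judged (in metres and radians):
At the end, for the whole second after the job is handed in: The block lies flat and at rest on the plate, its back face within 3 mm of the rail and its right end face within 3 mm of the end stop, square to the rail within 0.05 rad; the puck and the other loose things are within 8 mm of where they started (x of block in the frame of fixture between 0.009 and 0.014 m and y of block in the frame of end_stop between 0.029 and 0.034 m and angle between the y axis of block and the y axis of fixture, either way round below 0.05 rad and z of block in the frame of fixture below 0.0125 m and angle between block's own z axis and vertical below 0.05 rad and linear speed of block below 0.01 m/s and distance of each of puck, grease_tub, lock_bottle, hex_key, connector, stud from where it was at the start of the episode below 0.008 m); the robot touches nothing.
It fails at once if the block is lifted more than 4 mm off the plate (z of block in the frame of fixture above 0.014 m).
It fails at once if the block is tipped more than 0.15 rad (angle between block's own z axis and vertical above 0.15 rad).
It fails at once if the fingers pinch the block or press it harder than 35 N (contact force between the fingers and block above 35 N).
It fails at once if the puck is moved more than 8 mm (distance of puck from where it was at the start of the episode above 0.008 m).
It fails at once if another loose bystander is moved more than 8 mm (distance of any of grease_tub, lock_bottle, hex_key, connector, stud from where it was at the start of the episode above 0.008 m).
It also fails if it takes over 48 s, if anything falls off the work surface, if the arm or the gripper's body presses on something with over 40 N, if the wrist force passes 120 N, or if a joint passes its speed limit or range.

ROBOT

A 7-joint arm with a two-finger parallel gripper is mounted at the origin on a cart in front of the work surface, level with it; the furniture and walls round the work are solid. World frame = base frame: x ahead of the robot, y to its left, z up, the work surface at z = 0. Lengths are in mm, angles in degrees, forces in N, time in s.
With the tool pointing down it reaches from about 375 to 925 mm from the base axis. Payload 3.1 kg.
Tool frame: the origin (TCP) lies midway between the tips of the shut fingers; the grasp point (between the pads) lies behind it (arm.tcp_to_grasp is the z of the grasp point in the tool frame, in mm); z points along the fingers, y is the line along which they close (so a half turn about z gives the same grasp; the last joint's range is limited). The gripper opens to 85 mm and grips with 20 to 120 N. Pads are 22 mm wide; open, the fingers measure 114 mm over their backs; the gripper's body (76 mm by 85 mm) begins 54 mm behind the grasp point. The pads swing forward as they close: fully open they stand 13 mm farther back than shut.
Start: joints at [59.828, 21.939, 2.515, 91.553, -1.026, 66.532, -2.859], TCP at [270.276, -591.146, 231.269] pointing down, gripper open.
Joint ranges: [-149.38, 149.38], [-23.57, 123.04], [-84.95, 90], [0, 143.3], [-89.99, 269.99], [3.08, 112.72], [-163.45, 163.45]. Speed limits (degrees/s): [159.86, 159.86, 180, 180, 180, 180, 180].

INTERFACE

Orientations are given as [roll, pitch, yaw] about the fixed x, y, z axes, in that order (R = Rz(yaw) Ry(pitch) Rx(roll)).
In Python, from cell import arm, imaging, order, status gives the robot as it stands. Calls block until the motion is done:
- arm.move_pose(position, orientation): joint-space move of the TCP to a pose.
- arm.move_linear(position, ori=None, feed=150, contact_N=None): straight line of the TCP; ori=None keeps the orientation; feed is the mean speed in mm/s. With contact_N (N) it stops when the force on the tool has changed by that much, and returns True; else False.
- arm.goto_joints(angles): joint-space move.
- arm.open_gripper() and arm.clamp(force=None): open the fingers fully, or close them until they stop; force is the grip in N (None keeps the last).
- arm.sleep(seconds).
- arm.inverse_kinematics(position, orientation): joint angles nearest the present ones, or None.
- imaging.capture(name): name is "scene" or "side" or "wrist"; returns the picture (384x512x3 uint8, blue, green, red); there is no depth.
- imaging.camera_model(name): a dict with "fx", "fy", "cx", "cy" (pixels), "origin" and "rotation" of the camera in the world; the wrist camera has in their place "mount" (4x4, takes a point from camera to tool coordinates, whose origin is the TCP and whose axes are the flange's). Camera axes: x right, y down, z forward; pixel columns grow to the right and rows downward; lengths in mm; the calibration is good to about 2 mm. A picture is of the moment at which its call begins: read the wrist's pose just before it. camera_model takes no time and is no camera call.
A pose or a line that the arm cannot do raises arm.PlanningError and nothing moves.
- order.hand_in(): hands the job in; it is judged then, once.
Readings, each from a call of its own:
- status.read_time(): time.
- status.read_qpos(): joint angles.
- status.read_qvel(): joint speeds.
- status.read_tau(): joint torques, N m.
- status.read_position(): TCP position.
- status.read_tool_rot(): TCP orientation.
- status.read_wrist_force(): force on the tool from outside, world axes, zero at the start.
- status.read_torque(): the same for the moment, N m.
- status.read_width(): finger opening in mm.
- status.read_gripper_force(): force on a finger pad.
Only numpy, scipy, OpenCV 4.12 (cv2) and the standard library are available. Lean on these libraries where they do the work, as an engineer would, in place of code of your own. Each camera call takes 0.05 s, during which the arm holds its last target. There are 200 camera calls.

## Working session

There is one attempt and no reset: what is moved stays moved. The work goes in short steps, each a Python script; the robot and the scene stay as the last script left them, time stands still between calls to the robot, and variables do not carry over. Pictures are saved under pics/ and viewed, at most 10 in all, crops included, and the job is handed in when it is done.

```bash
mkdir -p pics; ls; python3 - <<'E'
from cell import arm, imaging, status
import cv2, numpy as np
a=imaging.capture("scene");b=imaging.capture("side")
cv2.imwrite("pics/scene.png",a);cv2.imwrite("pics/side.png",b)
for n in("scene","side","wrist"):
    print(n,imaging.camera_model(n))
print(status.read_time(),status.read_tool_rot(),arm.tcp_to_grasp)
E
```

```text
pics
scene {'fx': 353.77731442621763, 'fy': 353.77731442621763, 'cx': 254.68081598785443, 'cy': 193.53814058014032, 'origin': array([-134.45753342, -934.94387236,  544.07053521]), 'rotation': array([-115.76237696,   -0.82396426,  -45.56879283])}
side {'fx': 370.91182273750366, 'fy': 370.91182273750366, 'cx': 260.4072386001296, 'cy': 189.5538040245734, 'origin': array([ 444.15771989, -985.24345618,  649.52257317]), 'rotation': array([-127.62349782,    0.5505623 ,  -12.37889539])}
wrist {'fx': 298.5505976710274, 'fy': 298.5505976710274, 'cx': 258.58285641045194, 'cy': 188.62600625133987, 'mount': array([[-1.93278440e-03, -9.48079346e-01, -3.18028013e-01,
         8.12779527e+01],
       [ 9.99997876e-01, -1.60485102e-03, -1.29313824e-03,
        -1.21478416e-01],
       [ 7.15610074e-04, -3.18029837e-01,  9.48080435e-01,
        -1.43114358e+02],
       [ 0.00000000e+00,  0.00000000e+00,  0.00000000e+00,
         1.00000000e+00]])}
0.1 [-1.79859660e+02  8.17061073e-03  2.45712180e+01] -18.700000000000003
```

View pics/scene.png

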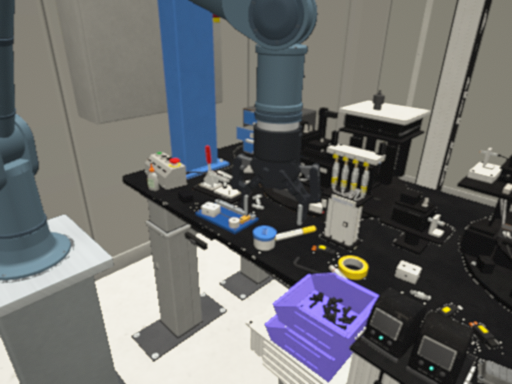

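View pics/side.png

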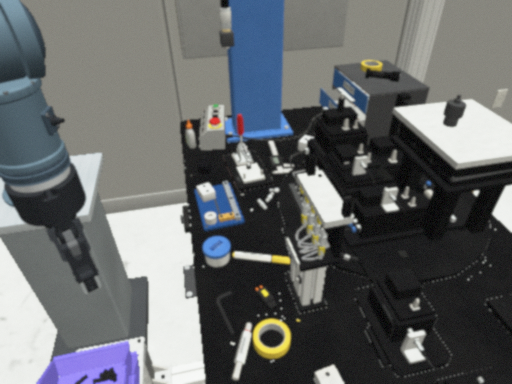

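Side view: the blue plate is at (218,205), with the candidate block at (206,190), the puck at (210,217) and the stop at (232,219). A larger bare block is at (328,375), which is (407,270) in scene. I'll locate the plate roughly, then look with the wrist camera.

```bash
cat > h.py <<'E'
import numpy as np, cv2
from scipy.spatial.transform import Rotation as R
from cell import arm, imaging, order, status
def cam(name):
    m=imaging.camera_model(name)
    K=np.array([[m["fx"],0,m["cx"]],[0,m["fy"],m["cy"]],[0,0,1]])
    if name=="wrist":
        T=R.from_euler("xyz",status.read_tool_rot(),degrees=True).as_matrix(); p=np.array(status.read_position())
        M=np.array(m["mount"]); return K,T@M[:3,:3],T@M[:3,3]+p
    return K,R.from_euler("xyz",m["rotation"],degrees=True).as_matrix(),np.array(m["origin"])
def cast(c,px,z):
    K,Rm,o=c; px=np.atleast_2d(px).astype(float)
    d=(Rm@np.linalg.inv(K)@np.c_[px,np.ones(len(px))].T).T
    return o+d*((z-o[2])/d[:,2])[:,None]
def tri(cs,pxs):
    A=np.zeros((3,3));b=np.zeros(3)
    for c,p in zip(cs,pxs):
        d=c[1]@np.linalg.inv(c[0])@np.r_[p,1.]; d/=np.linalg.norm(d)
        P=np.eye(3)-np.outer(d,d);A+=P;b+=P@c[2]
    return np.linalg.solve(A,b)
def proj(c,X):
    q=c[0]@c[1].T@(np.asarray(X)-c[2]); return q[:2]/q[2]
E
python3 - <<'E'
from h import *
np.set_printoptions(precision=1,suppress=True)
c=cam("side")
for n,p,z in [("plateL",(196,184),10),("plateNR",(203,230),10),("plateFR",(243,219),10),("block",(206,188),36),("puck",(210,214),30),("stop",(232,219),20),("box",(213,148),0),("bottle",(190,148),0),("tub",(216,262),0),("bigblock",(328,375),20)]: print(n,cast(c,p,z)[0])
b=cam("scene"); print(tri([c,b],[(206,188),(211,208)]))
p=cast(c,(218,205),10)[0]; print(p)
for yaw in (0,90,-90,180,30,-30):
    q=arm.inverse_kinematics([p[0]-110,p[1],300],[180,0,yaw]); print(yaw,None if q is None else np.array(q))
E
```

```text
plateL [ 440.4 -105.6   10. ]
plateNR [ 442.1 -301.7   10. ]
plateFR [ 546.1 -284.1   10. ]
block [ 465.8 -166.    36. ]
puck [ 465.  -268.8   30. ]
stop [ 517.4 -288.8   20. ]
box [512.4  99.1   0. ]
bottle [436.9 116.9   0. ]
tub [ 461.3 -403.4    0. ]
bigblock [ 614.6 -711.4   20. ]
[ 466.3 -164.1   29.2]
[ 490.6 -214.    10. ]
0 [ 33.4  -4.7  -9.  113.9  -0.8  70.8 -65.2]
90 [ 44.3  -4.4 -19.2 113.5  -1.5  70.7  25.7]
-90 [  29.4   -4.9   -5.1  114.1   -0.5   70.8 -155.6]
180 [ 51.1  -4.3 -25.5 113.2  -2.   70.7 116.2]
30 [ 36.2  -4.6 -11.6 113.8  -1.   70.8 -35. ]
-30 [ 31.9  -4.8  -7.5 114.   -0.7  70.8 -95.4]
```

```bash
python3 - <<'E'
from h import *
arm.clamp(20)
print(status.read_width())
arm.move_pose([330,-330,280],[180,0,0])
arm.move_pose([425,-205,220],[180,0,0])
cw=cam("wrist"); im=imaging.capture("wrist"); cv2.imwrite("pics/w1.png",im); np.savez("w1.npz",K=cw[0],R=cw[1],o=cw[2])
arm.move_linear([455,-225,200])
cw=cam("wrist"); im=imaging.capture("wrist"); cv2.imwrite("pics/w2.png",im); np.savez("w2.npz",K=cw[0],R=cw[1],o=cw[2])
print(status.read_time(),status.read_position(),status.read_tool_rot())
E
```

```text
-0.2903485947140608
3.1583 [ 454.20078048 -225.80145696  200.32058673] [-1.79995595e+02  2.75286089e-02 -1.20525266e-01]
```

View pics/w1.png

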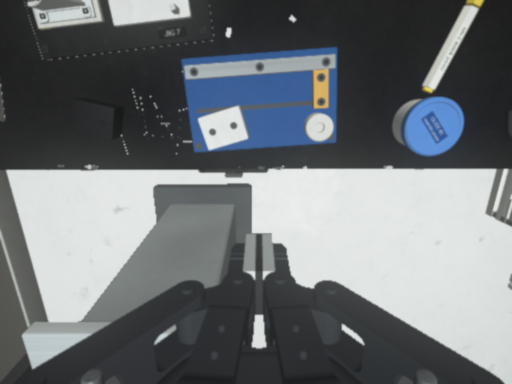

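View pics/w2.png

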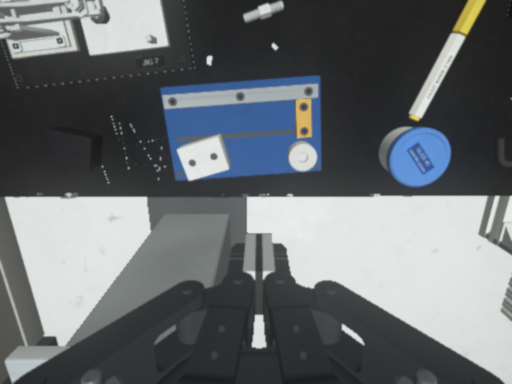

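The wrist views show the plate with the rail along its top (far) edge. In w2 the bare block is at (203,158), the puck at (302,156) and the brass stop at (304,118).

Candidates for the block:
- **Bare block on the plate:** w2 (203,158)
- **Larger bare block:** side (328,375)
- **Black box:** w2 (75,147), rejected because it is black

The smaller bare block, the one on the plate, is the right one. Next I'll take closer views and measure.

```bash
cat > meas.py <<'E'
from h import *
np.set_printoptions(precision=2,suppress=True)
def quad(mask):
    n=max(cv2.findContours(mask,cv2.RETR_EXTERNAL,cv2.CHAIN_APPROX_NONE)[0],key=cv2.contourArea)
    return cv2.minAreaRect(n),n
def masks(im):
    hsv=cv2.cvtColor(im,cv2.COLOR_BGR2HSV); k=np.ones((3,3))
    blue=cv2.inRange(hsv,(100,120,60),(125,255,255))
    n=max(cv2.findContours(cv2.morphologyEx(blue,8-8+cv2.MORPH_CLOSE,np.ones((25,25))),0,1)[0],key=lambda c:cv2.contourArea(c)*(abs(cv2.boundingRect(c)[0]+cv2.boundingRect(c)[2]/2-256)<90))
    reg=np.zeros_like(blue); cv2.drawContours(reg,[cv2.convexHull(n)],-1,255,-1)
    white=cv2.inRange(hsv,(0,0,205),(180,40,255))&reg
    grey=cv2.inRange(hsv,(0,0,120),(180,70,204))&reg
    org=cv2.inRange(hsv,(8,120,100),(30,255,255))&reg
    return hsv,reg,white,grey,org
E
python3 - <<'E'
from meas import *
for i,p in enumerate([[450,-214,130],[440,-190,150]]):
    arm.move_linear(p,[180,0,0]); arm.sleep(.3)
    cw=cam("wrist"); im=imaging.capture("wrist"); cv2.imwrite(f"pics/c{i}.png",im); np.savez(f"c{i}.npz",K=cw[0],R=cw[1],o=cw[2])
    hsv,reg,w,g,o=masks(im)
    if i==0:
        vis=np.hstack([im[20:260,100:420],cv2.merge([g,w,o])[20:260,100:420]]); cv2.imwrite("pics/v0.png",vis)
        for n,(x,y) in dict(c=(256,130)).items(): print(hsv[y,x])
print(status.read_time(),cw[2])
E
```

```text
[108 155 153]
4.85 [ 521.14 -190.7   292.52]
```

View pics/v0.png

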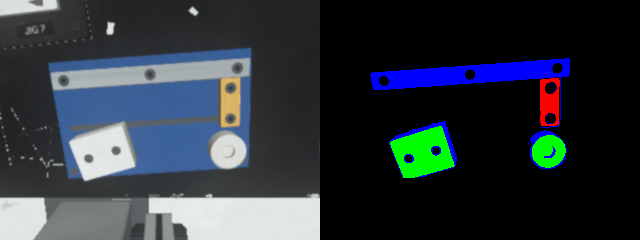

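The crop confirms the bare two-hole block at full-frame pixel (202,171), with clean masks for the block, rail, stop and puck.

```bash
cat > loc.py <<'E'
from meas import *
def order4(p): # sort by angle about the centre
    c=p.mean(0); a=np.arctan2(*(p-c).T[::-1]); return p[np.argsort(a)]
def pieces(im):
    hsv,reg,w,g,o=masks(im); out={}
    out["block_puck"]=sorted([c for c in cv2.findContours(w,0,1)[0] if cv2.contourArea(c)>150],key=lambda c:-cv2.contourArea(c))[:2]
    out["rail"]=quad(g)[0]; out["stop"]=quad(o)[0]
    return out
def frame(im,c,zs=(36,22,22)):
    p=pieces(im); r={}
    r["bpx"]=order4(cv2.boxPoints(cv2.minAreaRect(p["block_puck"][0])))
    r["rpx"]=order4(cv2.boxPoints(p["rail"])); r["spx"]=order4(cv2.boxPoints(p["stop"]))
    for k,z in zip("brs",zs): r[k]=cast(c,r[k+"px"],z)[:,:2]
    (x,y),rad=cv2.minEnclosingCircle(p["block_puck"][1]); r["ppx"]=np.array([x,y]); r["p"]=cast(c,(x,y),30)[0,:2]
    return r
E
python3 - <<'E'
from loc import *
rs=[];cs=[]
for i in range(2):
    d=np.load(f"c{i}.npz"); c=(d["K"],d["R"],d["o"]); r=frame(cv2.imread(f"pics/c{i}.png"),c); rs.append(r);cs.append(c)
    for k in "brs": 
        q=r[k]; print(i,k,q.tolist() and q.round(1).tolist(),"sides",np.linalg.norm(q-np.roll(q,-1,0),axis=1),"ctr",q.mean(0))
    print("puck",r["p"])
for k in ("bpx","rpx","spx"):
    print(k,np.array([tri(cs,[rs[0][k][j],rs[1][k][j]]) for j in range(4)]))
print(tri(cs,[rs[0]["ppx"],rs[1]["ppx"]]))
E
```

```text
0 b [[475.9, -141.3], [489.9, -184.0], [455.1, -194.1], [439.7, -149.6]] sides [44.95 36.31 47.09 37.15] ctr [ 465.18 -167.27]
0 r [[529.6, -127.0], [540.2, -286.1], [486.3, -295.3], [474.2, -124.7]] sides [159.39  54.64 170.97  55.5 ] ctr [ 507.56 -208.28]
0 s [[524.8, -264.1], [524.7, -279.5], [486.5, -282.7], [486.5, -266.6]] sides [15.37 38.35 16.14 38.29] ctr [ 505.63 -273.23]
puck [ 465.41 -273.51]
1 b [[476.0, -141.1], [489.2, -184.1], [455.0, -194.6], [440.6, -150.0]] sides [44.91 35.83 46.89 36.52] ctr [ 465.22 -167.47]
1 r [[539.7, -128.8], [539.3, -286.5], [485.3, -293.0], [485.7, -124.4]] sides [157.74  54.37 168.58  54.16] ctr [ 512.49 -208.17]
1 s [[524.3, -263.5], [524.2, -278.9], [486.2, -283.0], [486.2, -266.9]] sides [15.39 38.27 16.12 38.2 ] ctr [ 505.23 -273.1 ]
puck [ 465.63 -273.25]
bpx [[ 475.78 -140.98   34.98]
 [ 489.23 -183.86   33.53]
 [ 456.03 -194.5    39.4 ]
 [ 442.21 -151.07   41.82]]
rpx [[ 533.08 -142.82   73.96]
 [ 539.71 -286.34   21.87]
 [ 480.77 -305.33  -10.06]
 [ 489.2  -140.04   73.58]]
spx [[ 524.44 -266.01   12.7 ]
 [ 524.4  -282.04   12.35]
 [ 486.46 -282.63   22.74]
 [ 486.56 -266.44   23.17]]
[ 465.37 -273.55   29.4 ]
```

```bash
python3 - <<'E'
from loc import *
for i in range(2):
    d=np.load(f"c{i}.npz"); c=(d["K"],d["R"],d["o"]); hsv,reg,w,g,o=masks(cv2.imread(f"pics/c{i}.png"))
    g=cv2.morphologyEx(g,cv2.MORPH_OPEN,np.ones((5,5)))
    q,n=quad(g); W=cast(c,n[:,0],22)[:,:2].astype(np.float32)
    m=cv2.minAreaRect(W); print(m, cv2.boxPoints(m).round(1).tolist())
    n=quad(o)[1]; W=cast(c,n[:,0],22)[:,:2].astype(np.float32); m=cv2.minAreaRect(W); print("stop",m)
    n=quad(w)[1]; W=cast(c,n[:,0],36)[:,:2].astype(np.float32); m=cv2.minAreaRect(W); print("block",m)
E
```

```text
((530.210205078125, -241.7425537109375), (13.98751449584961, 67.90913391113281), 3.7902872562408447) [[521.0, -208.3000030517578], [525.5, -276.1000061035156], [539.4000244140625, -275.20001220703125], [534.9000244140625, -207.39999389648438]]
stop ((505.45416259765625, -273.1076965332031), (38.5949821472168, 15.461487770080566), 3.6032063961029053)
block ((465.6383056640625, -167.46803283691406), (36.335479736328125, 45.34823226928711), 16.14063835144043)
((530.1157836914062, -241.9152374267578), (13.9618558883667, 66.12310791015625), 3.86110782623291) [[520.9000244140625, -209.39999389648438], [525.4000244140625, -275.3999938964844], [539.2999877929688, -274.3999938964844], [534.9000244140625, -208.5]]
stop ((505.3831481933594, -273.0505676269531), (38.54072189331055, 15.622206687927246), 5.051967144012451)
block ((465.5986022949219, -167.52137756347656), (35.865753173828125, 45.269187927246094), 16.273305892944336)
```

```bash
cat >> h.py <<'E'
YAW=3.8; ex=np.array([np.cos(np.radians(YAW)),np.sin(np.radians(YAW))]); ey=np.array([-ex[1],ex[0]])
def P(s,t,z): return [*(s*ex+t*ey),z]   # s along fixture x, t along fixture y
def st():
    p=np.array(status.read_position()); return np.array([p[:2]@ex,p[:2]@ey,p[2]]).round(1)
S_RAIL,T_STOP=506.0,-298.0
E
python3 - <<'E'
from h import *
o=[180,0,YAW]
arm.move_linear(P(406,-198,90),o,feed=120)
print(arm.move_linear(P(406,-198,15),feed=80,contact_N=8),st())
f0=np.array(status.read_wrist_force())
hit=arm.move_linear(P(465,-198,15),feed=25,contact_N=5)
print(hit,st(),np.array(status.read_wrist_force())-f0,status.read_time())
cv2.imwrite("pics/side2.png",imaging.capture("side"))
cw=cam("wrist"); im=imaging.capture("wrist"); cv2.imwrite("pics/p1.png",im); np.savez("p1.npz",K=cw[0],R=cw[1],o=cw[2])
E
```

```text
False [ 406.5 -198.2   15.4]
True [ 458.9 -197.9   14.3] [ 1.05325207 -0.88287124 -0.01595216] 8.6
```

View pics/p1.png

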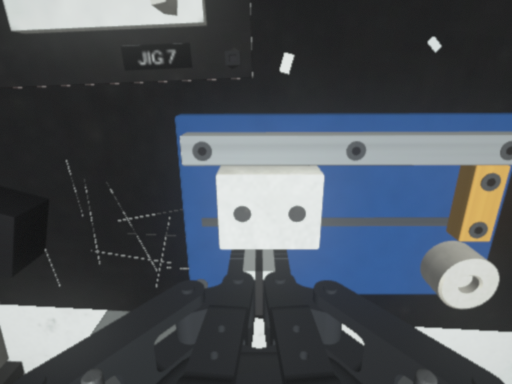

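The picture shows the block at (270,207), flush and square against the rail. The puck and stop haven't moved. Next I'll push it right from its left end, then nudge it back to the rail.

```bash
python3 - <<'E'
from h import *
arm.move_linear(P(448,-198,15),feed=60)
arm.move_linear(P(448,-198,60),feed=120)
arm.move_linear(P(486,-138,60),feed=120)
print(arm.move_linear(P(486,-138,15),feed=80,contact_N=8),st()); arm.sleep(.2)
f0=np.array(status.read_wrist_force())
hit=arm.move_linear(P(486,-247,15),feed=30,contact_N=6)
print(hit,st(),np.array(status.read_wrist_force())-f0,status.read_time())
arm.move_linear(P(486,-222,15),feed=60)
arm.move_linear(P(486,-215,90),feed=120)
arm.move_linear(P(440,-240,110),feed=120); arm.sleep(.2)
cw=cam("wrist"); im=imaging.capture("wrist"); cv2.imwrite("pics/p2.png",im); np.savez("p2.npz",K=cw[0],R=cw[1],o=cw[2])
print(status.read_time())
E
```

```text
False [ 486.1 -138.    14.9]
True [ 485.6 -238.7   14.5] [ 0.20553365  0.66859372 -0.527198  ] 14.1917
16.25
```

View pics/p2.png

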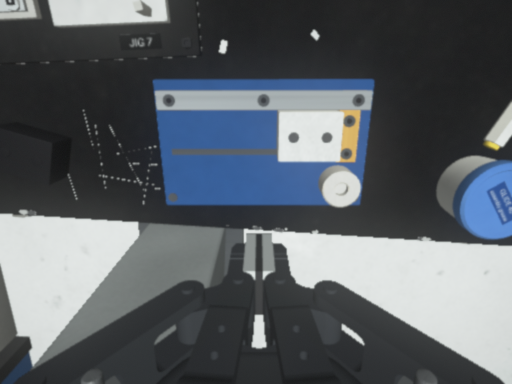

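The picture shows the block at (310,136), in the corner against the rail and the brass stop, with the puck still at (341,186). I'll give it one more gentle nudge into the rail, then measure.

```bash
python3 - <<'E'
from loc import *
arm.move_linear(P(444,-264,70),feed=120)
print(arm.move_linear(P(444,-264,15),feed=60,contact_N=8),st()); arm.sleep(.2)
hit=arm.move_linear(P(464,-264,15),feed=20,contact_N=5)
print("rail",hit,st())
arm.move_linear(P(444,-264,15),feed=60)
arm.move_linear(P(444,-262,110),feed=120); 
arm.move_linear(P(445,-238,110),feed=120); arm.sleep(.2)
for k,(s,t,z) in enumerate([(445,-238,110),(435,-225,150)]):
    arm.move_linear(P(s,t,z),feed=120); arm.sleep(.2)
    c=cam("wrist"); im=imaging.capture("wrist"); cv2.imwrite(f"pics/f{k}.png",im)
    hsv,reg,w,g,o=masks(im); g=cv2.morphologyEx(g,cv2.MORPH_OPEN,np.ones((5,5)))
    B=np.c_[ex,ey]
    for n,m,zz in (("block",w,36),("stop",o,22)):
        q=quad(m)[1]; X=(cast(c,q[:,0],zz)[:,:2]@B).astype(np.float32); r=cv2.minAreaRect(X)
        print(n,np.array(r[0]),np.array(r[1]),r[2],X.min(0),X.max(0))
    cs=sorted(cv2.findContours(w,0,1)[0],key=lambda a:-cv2.contourArea(a))
    (x,y),_=cv2.minEnclosingCircle(cs[1]); print("puck",cast(c,(x,y),30)[0])
    # rail near edge: last grey row-point per column, left of the block
    q=quad(g)[1]; X=cast(c,q[:,0],22)[:,:2]@B; print("rail near s",np.percentile(X[:,0],[5,10,20,30]),X.min(0),X.max(0))
print(status.read_time())
E
```

```text
False [ 444.4 -264.2   15.3]
rail True [ 459.  -263.6   14.3]
block [ 488.42 -275.55] [45.26 34.99] 89.92694091796875 [ 470.96 -298.18] [ 505.94 -252.92]
stop [ 486.2  -308.02] [38.02 11.3 ] 0.49774664640426636 [ 467.23 -313.58] [ 505.16 -302.21]
puck [ 466.27 -272.96   30.  ]
rail near s [505.19 505.22 506.04 506.69] [ 505.16 -321.78] [ 520.33 -161.71]
block [ 488.26 -275.53] [45.15 34.49] 89.8924560546875 [ 471.02 -298.12] [ 505.54 -252.94]
stop [ 486.13 -308.34] [10.12 37.24] 89.89876556396484 [ 467.52 -313.43] [ 504.76 -303.29]
puck [ 466.16 -272.94   30.  ]
rail near s [505.61 505.62 505.65 505.68] [ 505.59 -310.2 ] [ 519.49 -244.6 ]
21.9917
```

```bash
python3 - <<'E'
from h import *
arm.move_linear(P(425,-215,190),feed=120); arm.sleep(.3)
print(order.hand_in(),status.read_time())
E
```

```text
the job is handed in; nothing more can be done
the job is handed in; nothing more can be done
```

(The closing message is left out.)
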